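# Index a casting to the file rest on a ratchet stand

### The arm

A 6-joint arm with a two-finger parallel gripper is mounted at the origin on a cart in front of the work surface, level with it; the furniture and walls round the work are solid. World frame = base frame: x ahead of the robot, y to its left, z up, the work surface at z = 0. Lengths are in mm, angles in degrees, forces in N, time in s.
With the tool pointing down it reaches from about 350 to 850 mm from the base axis. Payload 8.1 kg.
Tool frame: the origin (TCP) lies on the front face of the gripper's body, between the roots of the fingers; the fingertips stand r.finger_overhang ahead of it and the grasp point (between the pads) lies 54 mm ahead of it (r.finger_overhang is the distance from the TCP to the fingertips, in mm); y points along the fingers, z is the direction in which the jaws open and shut, and the axes are right-handed (so a half turn about y gives the same grasp; the last joint's range is limited). The gripper opens to 85 mm and grips with 20 to 120 N. Pads are 22 mm wide; open, the fingers measure 114 mm over their backs; the gripper's body (76 mm by 85 mm) begins 54 mm behind the grasp point. The pads swing forward as they close: fully open they stand 13 mm farther back than shut.
Start: joints at [66.555, 7.471, 85.268, -0, 87.261, -4.893], TCP at [190.882, 568.832, 303.892] pointing down, gripper open.
Joint ranges: [-169.43, 169.43], [-51.17, 129.36], [1.28, 143.12], [-76.62, 256.62], [0, 156.53], [-152.29, 152.29]. Speed limits (degrees/s): [136.94, 136.94, 159.86, 180, 180, 180].

### API

Orientations are given as [roll, pitch, yaw] about the fixed x, y, z axes, in that order (R = Rz(yaw) Ry(pitch) Rx(roll)).
In Python, from bench import r gives the robot as it stands. The module is installed in compiled form; this text tells all that it offers.
- The arm moves only by the tool arm_command, never from a script. Its argument "increments" is a list of rows, each a list of 6 numbers: the shift along the tool's x, y, z in m, then the turn, a rotation vector about the tool's x, y, z in rad. In form: [[tx, ty, tz, wx, wy, wz], ...]. A call has exactly 10 rows; each row is the pose to reach, as a shift and turn from the pose commanded when the call began, along the tool's axes at that moment; what a row does not reach only later rows make up. A row lasts 1/8 s, in which the tool goes at most 62.5 mm and 10.7 degrees, less where a joint would pass 70% of its speed; a pose out of reach is approached as far as the arm can. A call with a gripper value outside its range is refused whole. "jaw" is the gripper's target within -1 to 1 (shut at 1, half-way at 0, fully open at -1), set as the call begins (left out, the last holds). The fingers move at their own pace and stop on an object; "force" is the grip in N (left out, the last holds). Time passes only in rows, so rows that repeat a pose let the fingers close, or fill a call up. It gives the time, the measured TCP pose, the force and the opening at its end, in the units of the state.
- r.sense(): the state, without advancing time (a new reading comes with each control period).
- r.snapshot(name): name is "scene" or "top" or "wrist"; returns the picture (420x560x3 uint8, red, green, blue); there is no depth.
- r.camera_model(name): a dict with "intrinsics" (3x3 intrinsics, pixels), "cam_to_world" (4x4, takes a point from camera to world coordinates). Camera axes: x right, y down, z forward; pixel columns grow to the right and rows downward; lengths in mm; the calibration is good to about 2 mm. A picture is of the moment at which its call begins: read the wrist's pose just before it. camera_model takes no time and is no camera call; for the wrist camera it gives the pose at the moment of the call.
- r.hand_in(): hands the job in, once; it reports no verdict.
Trained networks look in the newest picture that a camera, given by its name, has taken for a name from the list of things; names that differ only in an ending like _2 or _b are one class to them, and where a whole thing is asked for, a point or a joint stands for the part that bears it (a point fixed in the world has none). Each returns a list of dicts, best first, with "conf" (0 to 1); they miss things now and then, are a little off and sometimes report something else, mostly with a low value. They report only what shows in the picture. A call takes as long as a camera call.
- r.trace(camera, target): "mask" (420x560 bool, what is visible of it) and "position" ([column, row] in pixels, amid what is visible of it).
- r.spot_point(camera, target): "position" ([column, row] in pixels: a listed point, or the origin of a listed thing).
The state is a dict: "time": time; "joint_pos": joint angles; "qd": joint speeds; "joint_efforts": joint torques, N m; "tool_pos": TCP position; "tcp_rot": TCP orientation; "ft_force": force on the tool from outside, world axes, zero at the start; "wrist_torque": the same for the moment, N m; "finger_gap": finger opening in mm.
Only numpy, scipy, OpenCV 4.12 (cv2) and the standard library are available. Lean on these libraries where they do the work, as an engineer would, in place of code of your own. Each camera call takes 0.05 s, during which the arm holds its last target.

### The job

Turn the black bar knob of the ratchet indexing stand clockwise until the casting on its arm points at the broad-headed file rest, not at either of the slender pins. Let the sprung pawl catch there, so that the wheel stays put on that tooth when you let go.

Things in the scene. Friction and masses are not known exactly. Their poses are not given: they have to be found in the camera images.
- knob_bar (a point): Centre of the black bar knob on the wheel's upright axis: 60 mm long, 14 thick, 34 high (17 mm above and below this point), with nothing on the stand higher than its hub's 71 mm; grip it across the thickness from above. x axis: along the bar, level, from the axis towards the casting; z up. Turns with the wheel, clockwise from above, with 0.1 to 0.25 N m. The stand (plate 264 mm wide) is fixed.
- casting_foot (a point): Outer end of the pale resin casting (68 mm long) clipped on the wheel's arm, in line with the bar, 94 mm out from the axis, 40 mm above the table. x axis: outwards. The wheel has 15 teeth, 24 degrees apart; a return spring turns it back onto the last tooth passed: let go 1 to 20 degrees past a station, it comes back to point at that station; from 22 degrees on it catches the next tooth.
- rest_head (a point): Top centre of the file rest, the one post with a broad mushroom head (30 mm wide, 51 mm above the table). Posts stand 115 mm from the axis, 24, 48 and 72 degrees clockwise of the casting's start, in any order: this rest and two slender pins (9 mm thick, 44 high). Pointing at the rest, casting_foot is 21 mm from this point seen from above; one tooth off, 48 mm.
- pawl (a joint): Sprung pawl beside the toothed wheel, on the side away from the posts; it bars anticlockwise turning. In rad: 0 = fully in a tooth gap (caught), about 0.2 = on a tooth's crest.

How it is judged:
By the outcome, as a careful person would: the job done as asked, in the order asked, and still so for the second after the job is handed in, with the robot touching nothing.
It also fails if it takes over 32 s, if anything falls off the work surface, if the arm or the gripper's body presses on something with over 40 N, if the wrist force passes 120 N, or if a joint passes its speed limit or range.

## Working session

There is one attempt and no reset: what is moved stays moved. The work goes in short steps, Python scripts to look and compute and a tool call to move; the robot and the scene stay as the last step left them, time stands still between calls to the robot, and variables do not carry over. Pictures are saved under pics/ and viewed, and the job is handed in when it is done.

Besides the shell and the picture viewer there is one more tool, called after ">>>" as name(argument=value, ...), one argument or row to a line, values as JSON. arm_command: Moves the arm, as the interface text tells. Its arguments: {"type":"object","properties":{"increments":{"type":"array","items":{"type":"array","items":{"type":"number"}}},"jaw":{"type":"number"},"force":{"type":"number"}},"required":["increments"]}

```bash
mkdir -p pics
cat > h.py <<'E'
from bench import r
import numpy as np, cv2
from scipy.spatial.transform import Rotation as R
np.set_printoptions(precision=2,suppress=True)
def ray(cam,p,z):
    m=r.camera_model(cam);K=np.array(m["intrinsics"]);T=np.array(m["cam_to_world"])
    d=T[:3,:3]@np.linalg.solve(K,[p[0],p[1],1]);o=T[:3,3]
    return o+d*(z-o[2])/d[2]
def save(cam,n):
    im=r.snapshot(cam);cv2.imwrite(f"pics/{n}.png",im[:,:,::-1]);return im
E
python3 - <<'E'
from h import *
s=r.sense();print(s, r.finger_overhang)
for c in ["scene","top"]:
    save(c,c+"0")
    for t,z in [("knob_bar",54),("casting_foot",40),("rest_head",51)]:
        for d in r.spot_point(c,t)[:3]: print(c,t,d["conf"],d["position"],ray(c,d["position"],z))
E
```

```text
{'time': 0.0, 'joint_pos': array([66.56,  7.52, 85.33, -0.  , 87.26, -4.89]), 'qd': array([ 0.11,  0.  ,  0.04,  0.03, -0.02, -0.01]), 'joint_efforts': array([ -0.  , -56.94, -50.05,  -0.  ,   0.02,  -0.  ]), 'tool_pos': array([190.71, 568.43, 302.81]), 'tcp_rot': array([-90.11,   0.01, -18.55]), 'ft_force': array([ 0.45, -0.39,  0.08]), 'wrist_torque': array([-0.  , -0.03,  0.01]), 'finger_gap': 85.13213902918238} 72.6
scene knob_bar 0.79 [271.5, 244.8] [597.26  39.65  54.  ]
scene casting_foot 0.55 [258.2, 244.1] [592.01  75.51  40.  ]
scene rest_head 0.71 [288.0, 231.3] [649.26  71.87  51.  ]
top knob_bar 0.92 [297.3, 240.3] [572.26 -13.6   54.  ]
top casting_foot 0.66 [241.3, 231.1] [592.13  79.28  40.  ]
top rest_head 0.5 [247.4, 196.3] [649.03  67.14  51.  ]
```

View pics/top0.png

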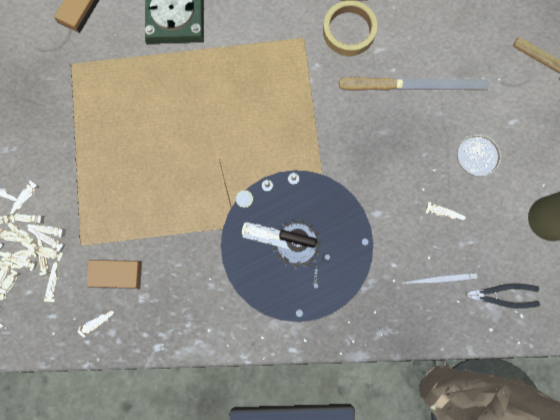

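View pics/scene0.png

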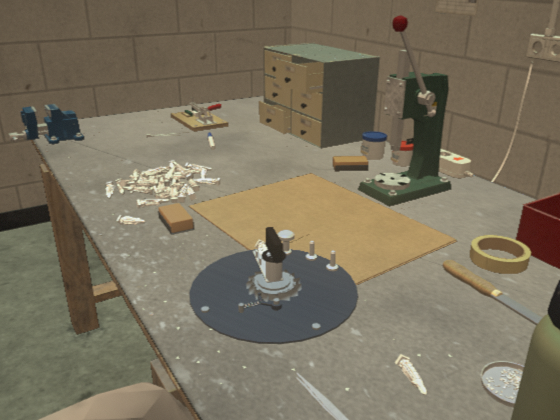

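Run:
```python
import cv2
a=cv2.imread("pics/top0.png")[150:310,200:400];cv2.imwrite("pics/topc.png",cv2.resize(a,None,fx=3.7,fy=3.7,interpolation=2))
a=cv2.imread("pics/scene0.png")[190:290,220:350];cv2.imwrite("pics/scenec.png",cv2.resize(a,None,fx=6,fy=6,interpolation=2))
```

```text
(no output)
```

View pics/topc.png

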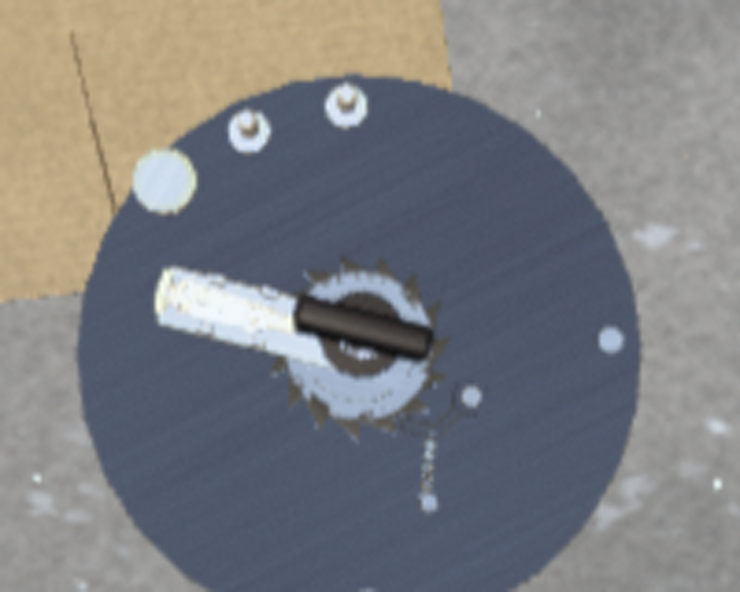

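View pics/scenec.png

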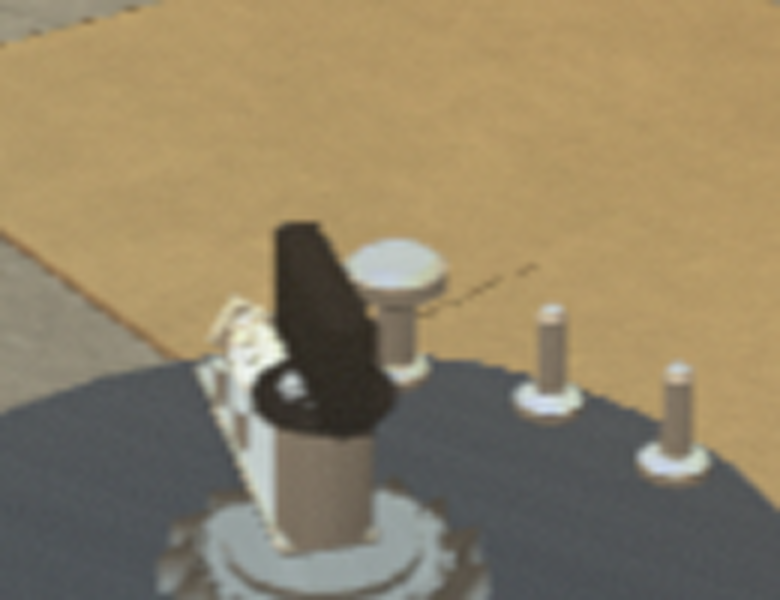

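The top view shows the broad rest at (244,199), the nearest post to the casting, with the pins at (267,186) and (293,179). So I need one tooth (24°) clockwise. The bar sits above the hub, so I'll triangulate its height.

```bash
cat >> h.py <<'E'
def tri(ps):
    A=[];B=[]
    for c,p in ps:
        m=r.camera_model(c);K=np.array(m["intrinsics"]);T=np.array(m["cam_to_world"])
        d=T[:3,:3]@np.linalg.solve(K,[p[0],p[1],1]);d/=np.linalg.norm(d);P=np.eye(3)-np.outer(d,d)
        A.append(P);B.append(P@T[:3,3])
    A=np.vstack(A);B=np.hstack(B);x,res,_,_=np.linalg.lstsq(A,B,rcond=None);return x,np.sqrt(res)
E
python3 - <<'E'
from h import *
print(tri([("scene",[271.5,244.8]),("top",[297.3,240.3])]))
print(tri([("scene",[258.2,244.1]),("top",[241.3,231.1])]))
print(tri([("scene",[286,234]),("top",[244.3,199])]))
for c in ["scene","top"]: print(c,np.array(r.camera_model(c)["cam_to_world"])[:3,3])
# disc
im=r.snapshot("top")
for z in (88,): print(ray("top",[297.3,240.3],z))
rest=ray("top",[244.4,199],51);p1=ray("top",[267.3,184.5],44);p2=ray("top",[293.5,177.5],44);print(rest,p1,p2)
# axis from three posts: circle of radius 115
from scipy.optimize import least_squares
P=np.array([rest,p1,p2])[:,:2]
print(least_squares(lambda c:np.linalg.norm(P-c,axis=1)-115,[570,-15]))
m=r.trace("top","knob_bar")[0]["mask"];ys,xs=np.nonzero(m)
(cx,cy),wh,a=cv2.minAreaRect(np.c_[xs,ys].astype(np.float32));print(cx,cy,wh,a,m.sum())
bx=cv2.boxPoints(((cx,cy),wh,a));print(np.array([ray("top",b,105) for b in bx]))
print(ray("top",[cx,cy],105))
E
```

```text
(array([567.98, -12.35,  86.7 ]), array([1.25]))
(array([593.09,  79.11,  37.92]), array([1.1]))
(array([645.6 ,  72.7 ,  46.31]), array([0.17]))
scene [ 214.5  -617.34  469.21]
top [480.47   8.81 916.26]
[568.64 -12.72  88.  ]
[644.6   72.24  51.  ] [669.65  33.52  44.  ] [680.34 -11.2   44.  ]
     message: Both `ftol` and `xtol` termination conditions are satisfied.
     success: True
      status: 4
         fun: [ 5.309e-01 -9.779e-01  5.325e-01]
           x: [ 5.648e+02 -1.131e+01]
        cost: 0.7608380474324883
         jac: [[-6.906e-01 -7.232e-01]
               [-9.195e-01 -3.932e-01]
               [-1.000e+00 -9.325e-04]]
        grad: [ 7.574e-10 -3.769e-08]
  optimality: 3.7687449068584323e-08
 active_mask: [ 0.000e+00  0.000e+00]
        nfev: 5
        njev: 5
280.8819274902344 244.3555450439453 (47.16067886352539, 76.38121795654297) 86.26860046386719 2126
[[596.05  73.93 105.  ]
 [600.13 -44.82 105.  ]
 [527.13 -46.48 105.  ]
 [523.1   70.52 105.  ]]
[561.33  13.28 105.  ]
```

Axis is about (567,-12), bar centre z about 88, and the casting points at about 72°. I'll travel there while turning the jaws 90° so they close across the bar.

>>> arm_command(
  increments=[
    [0.02,0,-0.016,0,0.1,0],
    [0.065,0,-0.052,0,0.26,0],
    [0.11,0.005,-0.088,0,0.42,0],
    [0.158,0.01,-0.126,0,0.58,0],
    [0.206,0.015,-0.164,0,0.74,0],
    [0.254,0.02,-0.202,0,0.9,0],
    [0.302,0.025,-0.24,0,1.06,0],
    [0.348,0.03,-0.277,0,1.23,0],
    [0.393,0.03,-0.313,0,1.4,0],
    [0.433,0.03,-0.345,0,1.57,0],
  ],
  jaw=-1,
)

```text
time: 1.75
tool_pos: [492.5, 102.0, 274.1]
tcp_rot: [-90.0, 0.0, -108.9]
ft_force: [0.5, 1.3, -0.0]
finger_gap: 84.9
```

```bash
cat >> h.py <<'E'
def delta(xyz,yaw_cw=0):
    s=r.sense();Q=R.from_euler("xyz",s["tcp_rot"],degrees=True)
    print("tcp",s["tool_pos"],s["tcp_rot"],"t",s["time"],"gap",s["finger_gap"],"j",s["joint_pos"])
    print("xaxis",Q.as_matrix()[:,0],"z",Q.as_matrix()[:,2])
    print("delta tool mm",Q.inv().apply(np.array(xyz)-s["tool_pos"]))
E
python3 -c "
from h import *
delta([567,-12.3,260])"
```

```text
tcp [492.48 102.02 274.14] [ -89.96    0.02 -108.87] t 1.75 gap 84.85156467567666 j [  5.86  -6.85 102.76   0.    84.05  24.73]
xaxis [-0.32 -0.95 -0.  ] z [ 0.95 -0.32  0.  ]
delta tool mm [ 84.09  14.18 107.48]
```

>>> arm_command(
  increments=[
    [0.02,0.003,0.025,0,0,0],
    [0.045,0.007,0.055,0,0,0],
    [0.07,0.012,0.085,0,0,0],
    [0.08,0.014,0.1,0,0,0],
    [0.084,0.014,0.1075,0,0,0],
    [0.084,0.014,0.1075,0,0,0],
    [0.084,0.014,0.1075,0,0,0],
    [0.084,0.014,0.1075,0,0,0],
    [0.084,0.014,0.1075,0,0,0],
    [0.084,0.014,0.1075,0,0,0],
  ],
)

```text
time: 3.0
tool_pos: [566.8, -9.6, 260.0]
tcp_rot: [-90.0, 0.0, -108.5]
ft_force: [0.2, -0.9, -0.1]
finger_gap: 85.3
```

Run:
```python
from h import *
delta([567,-12.3,260])
im=save("wrist","w1")
print(r.camera_model("wrist"))
for t,z in [("knob_bar",88),("casting_foot",40),("rest_head",51)]:
    for d in r.spot_point("wrist",t)[:2]: print(t,d["conf"],d["position"],ray("wrist",d["position"],z))
for d in r.trace("wrist","knob_bar")[:2]: print(d["position"],d["mask"].sum(),d["conf"])
```

```text
tcp [566.84  -9.57 260.  ] [ -89.99    0.   -108.49] t 3.0 gap 85.25024008542674 j [-6.15  3.75 93.84 -0.   82.39 12.34]
xaxis [-0.32 -0.95 -0.  ] z [ 0.95 -0.32  0.  ]
delta tool mm [2.54 0.   1.02]
{'intrinsics': array([[325.42,   0.  , 277.13],
       [  0.  , 325.42, 206.74],
       [  0.  ,   0.  ,   1.  ]]), 'cam_to_world': array([[  0.95,  -0.3 ,  -0.1 , 590.5 ],
       [ -0.32,  -0.9 ,  -0.28,  63.41],
       [ -0.  ,   0.3 ,  -0.95, 329.97],
       [  0.  ,   0.  ,   0.  ,   1.  ]])}
knob_bar 0.93 [283.8, 211.3] [570.08 -13.81  88.  ]
casting_foot 0.69 [280.1, 85.7] [597.57  76.87  40.  ]
rest_head 0.98 [343.0, 68.5] [648.61  72.63  51.  ]
[284.1, 177.4] 7299 0.76
```

View pics/w1.png

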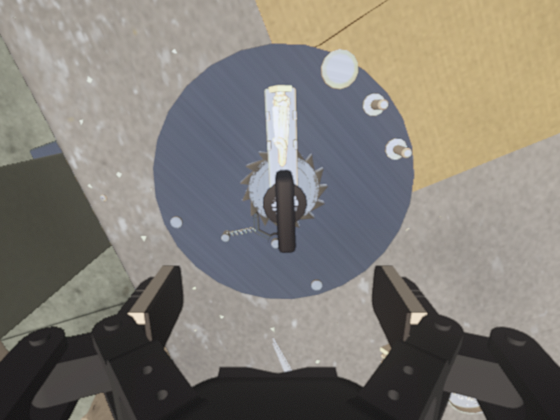

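The wrist view shows the bar from about (283,173) to (287,250), the casting tip at (280,87), and the rest at (340,69). The bar lies between the open fingers. I'll refine its axis and angle.

Run:
```python
from h import *
im=cv2.imread("pics/w1.png");g=im.max(axis=2)
# sub-pixel edges of bar for rows where bg is bright
m=(g<60).astype(np.uint8); m[:165]=0;m[262:]=0;m[:,:262]=0;m[:,310:]=0
for y in range(170,256,6): 
    xs=np.nonzero(m[y])[0]; print(y,xs.min() if len(xs) else None,xs.max() if len(xs) else None)
```

```text
170 None None
176 277 290
182 276 292
188 276 293
194 276 293
200 276 292
206 277 293
212 277 294
218 276 295
224 277 294
230 278 294
236 278 294
242 279 294
248 279 294
254 None None
```

Run:
```python
import cv2
a=cv2.imread("pics/w1.png")[70:260,220:360];cv2.imwrite("pics/w1c.png",cv2.resize(a,None,fx=3,fy=3,interpolation=2))
```

```text
(no output)
```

View pics/w1c.png

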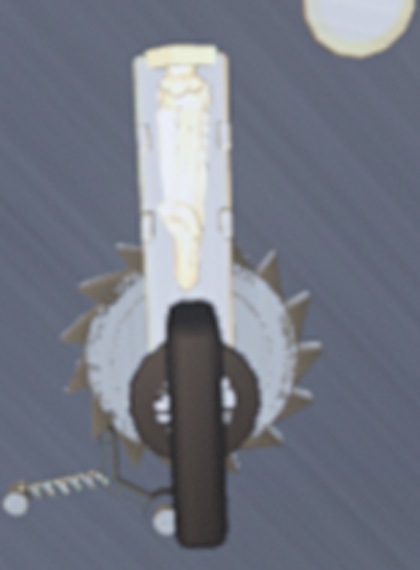

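Run:
```python
from h import *
a=ray("wrist",[284.2,182],105);b=ray("wrist",[287,252],105);d=a-b
print(a,b,np.linalg.norm(d),np.degrees(np.arctan2(d[1],d[0])),(a+b)/2)
delta([(a+b)[0]/2,(a+b)[1]/2,150])
```

```text
[578.61  12.17 105.  ] [563.71 -40.07 105.  ] 54.324589963705286 74.08304539726431 [571.16 -13.95 105.  ]
tcp [566.86  -9.79 259.89] [ -90.      0.   -108.51] t 3.25 gap 85.50116670728502 j [-6.17  3.77 93.84  0.   82.4  12.34]
xaxis [-0.32 -0.95 -0.  ] z [ 0.95 -0.32 -0.  ]
delta tool mm [  2.58 109.89   5.41]
```

>>> arm_command(
  increments=[
    [0.0024,0.01,0.003,0,-0.03,0],
    [0.0024,0.03,0.003,0,-0.03,0],
    [0.0024,0.05,0.003,0,-0.03,0],
    [0.0024,0.07,0.003,0,-0.03,0],
    [0.0024,0.09,0.003,0,-0.03,0],
    [0.0024,0.1,0.003,0,-0.03,0],
    [0.0024,0.107,0.003,0,-0.03,0],
    [0.0024,0.109,0.003,0,-0.03,0],
    [0.0024,0.109,0.003,0,-0.03,0],
    [0.0024,0.109,0.003,0,-0.03,0],
  ],
)

```text
time: 4.5
tool_pos: [569.4, -13.1, 151.6]
tcp_rot: [-89.9, 0.0, -106.8]
ft_force: [0.1, -0.1, -0.1]
finger_gap: 85.5
```

Run:
```python
from h import *
delta([569,-13,150]);print(r.sense()["ft_force"])
save("scene","s2");im=save("wrist","w2")
```

```text
tcp [569.42 -13.05 151.65] [ -89.93    0.01 -106.79] t 4.5 gap 85.50799898635496 j [-6.47  9.9  99.04  0.   70.99 10.32]
xaxis [-0.29 -0.96 -0.  ] z [ 0.96 -0.29  0.  ]
delta tool mm [ 0.07  1.65 -0.42]
[ 0.12 -0.07 -0.09]
```

View pics/w2.png

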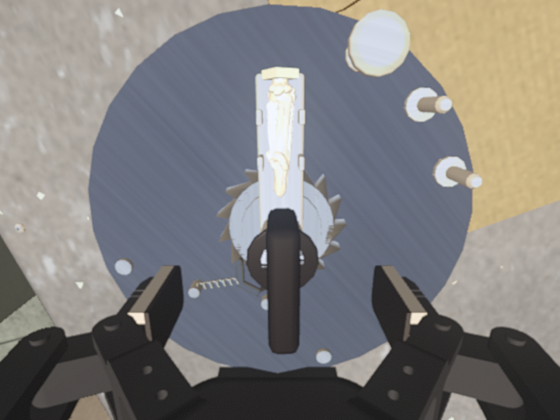

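View pics/s2.png

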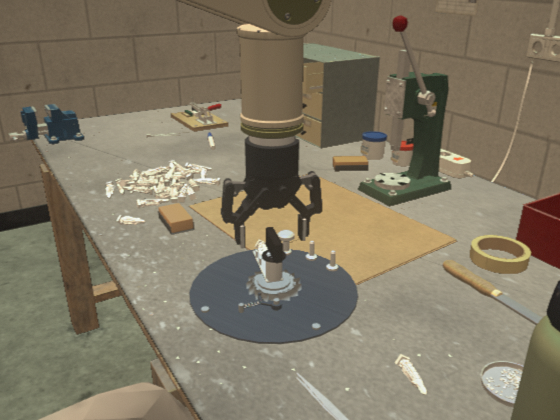

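The bar (column 283, rows 210–352) is centred between the fingers and parallel to the pads. Closing.

>>> arm_command(
  increments=[
    [0,0.002,0,0,0,0],
    [0,0.002,0,0,0,0],
    [0,0.002,0,0,0,0],
    [0,0.002,0,0,0,0],
    [0,0.002,0,0,0,0],
    [0,0.002,0,0,0,0],
    [0,0.002,0,0,0,0],
    [0,0.002,0,0,0,0],
    [0,0.002,0,0,0,0],
    [0,0.002,0,0,0,0],
  ],
  jaw=1,
  force=60,
)

```text
time: 5.85
tool_pos: [571.1, -13.8, 149.5]
tcp_rot: [-89.7, 0.0, -106.8]
ft_force: [13.0, -3.3, -7.7]
finger_gap: 13.1
```

Run:
```python
from h import *
delta([569,-13,150]);s=r.sense();print(s["ft_force"],s["wrist_torque"])
save("wrist","w3")
```

```text
tcp [571.1  -13.76 149.5 ] [ -89.68    0.02 -106.8 ] t 5.85 gap 13.121784901631699 j [-6.5  10.11 99.04 -0.04 70.53 10.31]
xaxis [-0.29 -0.96 -0.  ] z [ 0.96 -0.29  0.01]
delta tool mm [-0.12 -0.51 -2.23]
[12.96 -3.35 -7.72] [-0.44 -1.52  0.14]
```

View pics/w3.png

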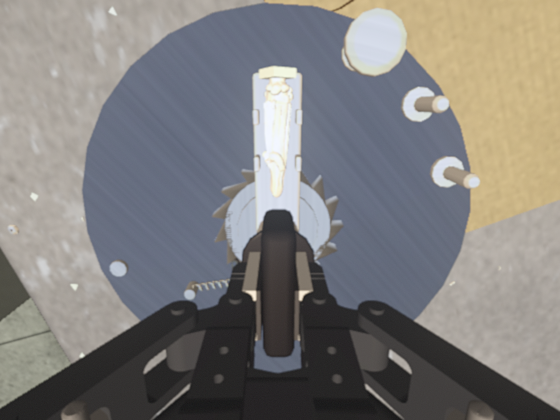

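Gripped (13.1 mm gap). A 13 N side load means the axis is about 2 mm further along +z. I'll recentre and turn clockwise by about 33°.

>>> arm_command(
  increments=[
    [0,0,0.002,0,0,0],
    [0,0,0.0025,0,0.04,0],
    [0,0,0.0025,0,0.11,0],
    [0,0,0.0025,0,0.19,0],
    [0,0,0.0025,0,0.27,0],
    [0,0,0.0025,0,0.35,0],
    [0,0,0.0025,0,0.43,0],
    [0,0,0.0025,0,0.51,0],
    [0,0,0.0025,0,0.57,0],
    [0,0,0.0025,0,0.58,0],
  ],
)

```text
time: 7.15
tool_pos: [571.6, -13.8, 149.4]
tcp_rot: [-90.0, 0.0, -140.0]
ft_force: [-0.6, -0.7, 3.9]
finger_gap: 13.5
```

Run:
```python
from h import *
delta([569,-13,150]);s=r.sense();print(s["ft_force"],s["wrist_torque"])
save("wrist","w4");save("top","t4")
for c in ["wrist","top"]:
  for t,z in [("casting_foot",40),("rest_head",51)]:
    for d in r.spot_point(c,t)[:1]: print(c,t,d["conf"],d["position"],ray(c,d["position"],z))
```

```text
tcp [571.58 -13.78 149.41] [ -89.98    0.02 -140.02] t 7.15 gap 13.495770710524173 j [-6.52 10.4  98.72  0.   70.85 43.5 ]
xaxis [-0.77 -0.64 -0.  ] z [ 0.64 -0.77  0.  ]
delta tool mm [ 1.48 -0.59 -2.25]
[-0.57 -0.7   3.91] [0.19 0.36 0.11]
wrist casting_foot 0.88 [277.1, 67.8] [643.22  47.53  40.  ]
wrist rest_head 0.66 [238.3, 17.7] [647.2   74.13  51.  ]
```

View pics/w4.png

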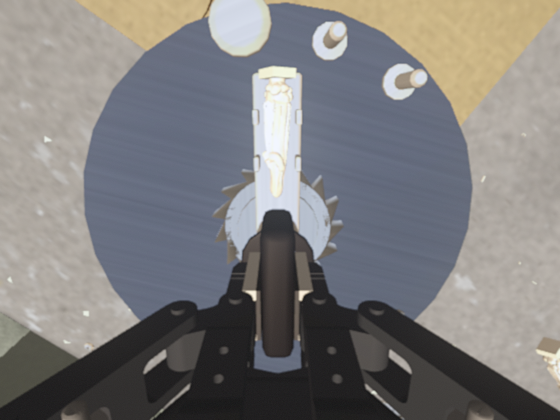

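The casting turned 33.2° with the bar, without slipping, and points about 9° past the rest. That is inside the 1–20° window. I'll ease back about 6° towards the tooth, then open.

>>> arm_command(
  increments=[
    [0,0,0,0,-0.02,0],
    [0,0,0,0,-0.04,0],
    [0,0,0,0,-0.06,0],
    [0,0,0,0,-0.08,0],
    [0,0,0,0,-0.1,0],
    [0,0,0,0,-0.11,0],
    [0,0,0,0,-0.11,0],
    [0,0,0,0,-0.11,0],
    [0,0,0,0,-0.11,0],
    [0,0,0,0,-0.11,0],
  ],
)

```text
time: 8.7
tool_pos: [571.6, -13.8, 149.4]
tcp_rot: [-90.0, 0.0, -133.6]
ft_force: [-1.2, -0.1, 5.4]
finger_gap: 13.1
```

>>> arm_command(
  increments=[
    [0,0,0,0,0,0],
    [0,0,0,0,0,0],
    [0,0,0,0,0,0],
    [0,0,0,0,0,0],
    [0,0,0,0,0,0],
    [0,0,0,0,0,0],
    [0,0,0,0,0,0],
    [0,0,0,0,0,0],
    [0,0,0,0,0,0],
    [0,0,0,0,0,0],
  ],
  jaw=-1,
)

```text
time: 9.95
tool_pos: [571.4, -13.7, 148.9]
tcp_rot: [-90.0, 0.0, -133.7]
ft_force: [0.1, 0.1, 0.7]
finger_gap: 85.4
```

Run:
```python
from h import *
delta([569,-13,150]);s=r.sense();print(s["ft_force"],s["wrist_torque"])
save("wrist","w5")
for t,z in [("casting_foot",40),("rest_head",51)]:
    for d in r.spot_point("wrist",t)[:1]: print(t,d["conf"],d["position"],ray("wrist",d["position"],z))
```

```text
tcp [571.37 -13.74 148.9 ] [ -90.      0.   -133.72] t 9.95 gap 85.41481678593408 j [-6.52 10.43 98.76  0.   70.82 37.2 ]
xaxis [-0.69 -0.72 -0.  ] z [ 0.72 -0.69  0.  ]
delta tool mm [ 1.11 -1.1  -2.22]
[0.06 0.11 0.7 ] [-0.01  0.03 -0.03]
casting_foot 0.83 [264.9, 67.6] [631.48  59.35  40.  ]
rest_head 0.84 [265.3, 14.8] [646.7   74.07  51.  ]
```

View pics/w5.png

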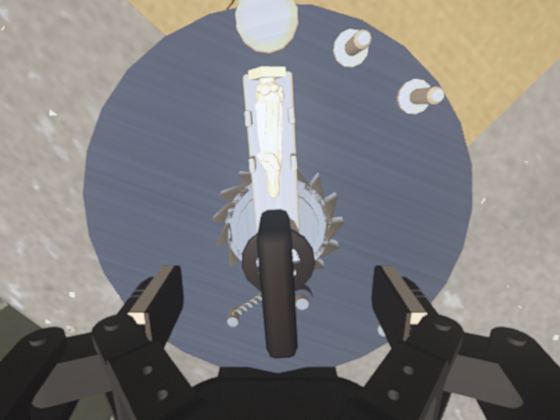

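The fingers are clear, and the casting points straight at the broad rest. The foot is 21.2 mm from the rest head, against 21 expected. Retracting upwards.

>>> arm_command(
  increments=[
    [0,-0.01,0,0,0,0],
    [0,-0.03,0,0,0,0],
    [0,-0.055,0,0,0,0],
    [0,-0.08,0,0,0,0],
    [0,-0.105,0,0,0,0],
    [0,-0.12,0,0,0,0],
    [0,-0.12,0,0,0,0],
    [0,-0.12,0,0,0,0],
    [0,-0.12,0,0,0,0],
    [0,-0.12,0,0,0,0],
  ],
)

```text
time: 11.35
tool_pos: [571.0, -13.7, 267.9]
tcp_rot: [-90.1, -0.1, -133.7]
ft_force: [0.1, -0.2, 0.0]
finger_gap: 85.5
```

Run:
```python
from h import *
s=r.sense();print(s["time"],s["ft_force"],s["tool_pos"])
save("wrist","w6");P=[]
for t,z in [("casting_foot",40),("rest_head",51)]:
    d=r.spot_point("wrist",t)[0];P.append(ray("wrist",d["position"],z));print(t,d["conf"],d["position"],P[-1])
print(np.linalg.norm((P[0]-P[1])[:2]))
```

```text
11.35 [ 0.11 -0.25  0.02] [570.98 -13.7  267.89]
casting_foot 0.94 [272.4, 80.2] [633.98  59.36  40.  ]
rest_head 0.67 [270.0, 53.0] [646.56  74.8   51.  ]
19.91511690574857
```

View pics/w6.png

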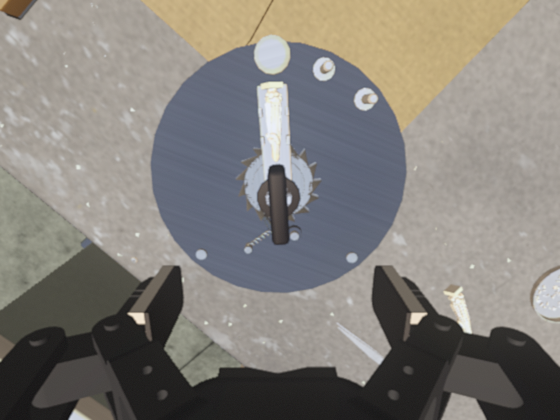

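The casting (272,82) still points at the rest (272,54), and the arm is well clear. Handing in.

```bash
python3 -c "
from h import *
print(r.hand_in())"
```

```text
the job is handed in; nothing more can be done
None
```

The casting now points at the broad-headed file rest, and the wheel stayed on that tooth after I let go. The rest was the first post, 24° clockwise of the casting's start.

- **Move:** I gripped the bar knob across its thickness and turned it about 33° clockwise. I then eased it back about 6° towards the tooth, opened the gripper and lifted clear. The pull-back was deliberate, so the wheel had only about 3° left to spring back.
- **Last checks:** Seen from above, the casting's foot was 21.2 mm from the rest head just after release and 19.9 mm after the arm had lifted (21 expected on the rest, 48 one tooth off). The wrist force had dropped to about zero, and the job was handed in just after 11.35 s of the 32 s allowed.
- **Failed or disagreed:**
  - On closing, the gripper read a 13 N side load because my estimate of the axis was about 2 mm off. I recentred before turning.
  - With the knob still gripped, the top camera's networks found neither the casting nor the rest, so I relied on the wrist camera.
  - I did not measure the pawl's angle directly; that it caught is judged from the wheel holding its place.

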